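# Clear the cooker glass and hold the serving dish over the ring

## Robot

A 6-joint arm with a two-finger parallel gripper is mounted at the origin on the work surface. World frame = base frame: x ahead of the robot, y to its left, z up, the work surface at z = 0. Lengths are in mm, angles in rad, forces in N, time in s.
With the tool pointing down it reaches from about 400 to 925 mm from the base axis. Payload 12.5 kg.
Tool frame: the origin (TCP) lies at the very end of the fingers, on their centre line; the grasp point (between the pads) lies 19 mm behind it; z points along the fingers, x is the direction in which the jaws open and shut, and the axes are right-handed (so a half turn about z gives the same grasp; the last joint's range is limited). The gripper opens to 95 mm and grips with 3 to 60 N. Pads are 20 mm wide; open, the fingers measure 119 mm over their backs; the gripper's body (75 mm by 180 mm) begins 59 mm behind the grasp point.
Start: joints at [1.016, 0.491, 1.559, -0, 1.092, -0.106], TCP at [271.165, 563.131, 214.661] pointing down, gripper open.
Joint ranges: [-3.1, 3.1], [-0.84, 2.19], [0.05, 2.79], [-1.13, 4.28], [0.06, 2.93], [-2.69, 2.69]. Speed limits (rad/s): [2.22, 2.22, 2.79, 3.14, 3.14, 3.14].

## Interface

Orientations are given as [roll, pitch, yaw] about the fixed x, y, z axes, in that order (R = Rz(yaw) Ry(pitch) Rx(roll)).
In Python, from cell import env gives the robot as it stands.
- The arm moves only by the tool arm_command, never from a script. Its argument "motion" is one flat list of numbers, 7 for each row, row after row: the opening, from -1 (shut) to 1 (fully open), then the shift along the tool's x, y, z in mm, then the turn, a rotation vector about the tool's x, y, z in degrees. In form: [fingers, dx, dy, dz, rx, ry, rz, fingers, dx, dy, dz, rx, ry, rz, ...]. A call has 1 to 20 rows; each row is the pose to reach, as a shift and turn from the pose commanded when the call began, along the tool's axes at that moment; what a row does not reach only later rows make up. A row lasts 1/10 s, in which the tool goes at most 50 mm and 8.59 degrees, less where a joint would pass 70% of its speed; a pose out of reach is approached as far as the arm can. A call with a gripper value outside its range is refused whole. The fingers move at their own pace and stop on an object; the grip force is fixed at half the most. Time passes only in rows, so rows that repeat a pose let the fingers close. It gives the time, the measured TCP pose, the force and the opening at its end, in the units of the state.
- env.state(): the state, without advancing time (a new reading comes with each control period).
- env.read_camera(name): name is "scene" or "top" or "wrist"; returns (picture, depth): 400x640x3 uint8, red, green, blue; 400x640 float32, mm along the optical axis (not along the pixel's ray), 0 where there is no reading.
- env.calibration(name): a dict with "fx", "fy", "cx", "cy" (pixels), "cam_to_world" (4x4, takes a point from camera to world coordinates). Camera axes: x right, y down, z forward; pixel columns grow to the right and rows downward; lengths in mm; the calibration is good to about 2 mm. A picture is of the moment at which its call begins: read the wrist's pose just before it. calibration takes no time and is no camera call; for the wrist camera it gives the pose at the moment of the call.
- env.job_done(): hands the job in, once; it reports no verdict.
Trained networks look in the newest picture that a camera, given by its name, has taken for a name from the list of things; names that differ only in an ending like _2 or _b are one class to them, and where a whole thing is asked for, a point or a joint stands for the part that bears it (a point fixed in the world has none). Each returns a list of dicts, best first, with "confidence" (0 to 1); they miss things now and then, are a little off and sometimes report something else, mostly with a low value. They report only what shows in the picture. A call takes as long as a camera call. They do not tell look-alikes from the thing itself.
- env.recognise(camera, label): "location" ([column, row] in pixels, amid what is visible of it).
- env.silhouettes(camera, label): "region" (400x640 bool, what is visible of it) and "location" ([column, row] in pixels, amid what is visible of it).
- env.spot_point(camera, label): "location" ([column, row] in pixels: a listed point, or the origin of a listed thing).
The state is a dict: "t": time; "joints": joint angles; "qvel": joint speeds; "tau": joint torques, N m; "eef_pos": TCP position; "tcp_rot": TCP orientation; "ft_force": force on the tool from outside, world axes, zero at the start; "moment": the same for the moment, N m; "opening": opening from 0.0 (shut) to 1.0 (fully open).
Only numpy, scipy, OpenCV 4.12 (cv2) and the standard library are available. Lean on these libraries where they do the work, as an engineer would, in place of code of your own. Each camera call takes 0.05 s, during which the arm holds its last target.

## Task

Pick up the scraper block and, with it, wipe the three loose burnt crumbs off the cooker's glass into the crumb tray on the cooker's side, then set the scraper back down on the counter. Then lift the serving dish by the bar of its arched handle, carry it level exactly over the middle of the cooker's ring and, once there, turn it a quarter turn clockwise (seen from above) so that its tab points straight to the back of the cooker, where the server will take it, with the loose sesame ball staying in the middle of the dish all the way. Finish while still holding the dish level and still, about 5 cm above the glass; do not put it down or let go, keep the fingers off the crumbs, and leave the other things on the counter where they are.

Things in the scene. Friction and masses are not known exactly. Their poses are not given: they have to be found in the camera images.
- cooker: Fixed induction cooker, 320 (its x) x 260 (its y) x 60 mm high, grey body with a flat rimless black glass flush to the left, right and back edges. Origin on the counter under its centre; its x axis points from the control-panel front to the back (roughly away from the robot), y to its left, z up. The front 70 mm of the top is bare metal, level with the glass.
- ring (a point): Middle of the pale 170 mm ring mark on the glass, on the glass surface, 60 mm above the counter and 30 mm behind the cooker's centre; axes as the cooker's. The glass reaches 130 mm to either side (y) of this point, 130 mm to the back and 120 mm to the front.
- tray (a point): Centre of the inner floor of the open steel crumb tray fixed against the cooker's left (+y) side, 280 mm along the cooker's x, 100 mm along its y, walls 3 mm thick and 30 mm high, floor 3 mm above the counter; axes as the cooker's. Its near edge meets the cooker's side, so what is pushed over the left edge of the glass falls into it.
- chip0_c (a point): Centre of a loose tan crumb of burnt rice crust, about 18 x 13 x 8 mm, 10 g, lying on the glass at the start.
- chip1_c (a point): Centre of a loose tan crumb of burnt rice crust, about 15 x 15 x 9 mm, 10 g, lying on the glass at the start.
- chip2_c (a point): Centre of a loose tan crumb of burnt rice crust, about 20 x 12 x 8 mm, 10 g, lying on the glass at the start.
- scraper: Loose scraper block, 150 g, standing on its sole on the counter: a sole 120 (its x) x 34 (its y) x 24 mm high, and on it a wooden grip ridge 90 (x) x 18 (y) mm, from 24 to 68 mm above the underside. Origin at the centre of its underside, z up. It wipes with its long side forwards, moving along its y; it looks the same either way round.
- scraper_grip (a point): Centre of the scraper's grip ridge, 46 mm above the scraper's underside; axes as the scraper's. Gripped across its 18 mm (along y).
- dish: Loose steel serving dish, about 300 g, 170 mm across, rim 33 mm high, shallow hollow sloping up all round from the middle. A fixed arched handle stands over it along its x axis, its straight bar 120 mm up. A flat tab 40 mm wide sticks out from the rim along +x. Origin at the centre of its underside, x axis towards the tab, z up. At the start it stands on the counter with the tab pointing roughly to the robot's left.
- dish_bar (a point): Centre of the dish's handle bar, 120 mm straight above the dish's underside centre: a bar 106 mm long (dish x), 14 mm wide (dish y), 20 mm high. Clear space of 60 mm below it down to the ball's top. Axes as the dish's.
- dish_tab (a point): Point on the tab, 115 mm from the dish's centre along its x and 31 mm above its underside.
- dish_middle (a point): Where the ball's centre is when the ball rests in the middle of the dish, on the dish's axis.
- ball_center (a point): Centre of the loose brown sesame ball, 38 mm in diameter, 50 g, lying free in the middle of the dish; it rolls if the dish is tilted or jerked.
- spoon: Bystander: spoon with a wooden handle, 150 mm long lying on the counter.
- bowl: Bystander: small white bowl, 84 mm across, 35 mm high; origin at the centre of its underside.
- jar: Bystander: glass jar, 50 mm across, 80 mm high; origin at the centre of its underside.
- cup: Bystander: blue-glazed cup, 68 mm across, 65 mm high; origin at the centre of its underside.
- sauce: Bystander: dark sauce bottle, 70 mm across, 200 mm high; origin at the centre of its underside.
- tin: Bystander: small pale lidded tin, 60 mm across, 60 mm high; origin at the centre of its underside.
Not all that is in view belongs to the job. Of the things that look like the scraper, the larger one is meant.

How it is judged:
By the outcome, as a careful person would: the job done as asked, in the order asked, and still so for the second after the job is handed in, while the arm keeps its last pose, push and grip.
It also fails if it takes over 72 s, if anything falls off the work surface, if the arm or the gripper's body presses on something with over 40 N, if the wrist force passes 120 N, or if a joint passes its speed limit or range.

## Working session

There is one attempt and no reset: what is moved stays moved. The work goes in short steps, Python scripts to look and compute and a tool call to move; the robot and the scene stay as the last step left them, time stands still between calls to the robot, and variables do not carry over. Pictures are saved under pics/ and viewed, and the job is handed in when it is done.

Besides the shell and the picture viewer there is one more tool, called after "Call:" as a command line: name --argument value ..., lists and objects as JSON in quotes. arm_command: Moves the arm, as the interface text tells. Its arguments: {"type":"object","properties":{"motion":{"type":"array","items":{"type":"number"}}},"required":["motion"]}

```bash
mkdir -p pics; ls; python3 - <<'E'
from cell import env
import cv2
print(env.state())
for n in ["scene","top","wrist"]:
    p,d=env.read_camera(n); cv2.imwrite(f"pics/{n}0.png",p[:,:,::-1])
    c=env.calibration(n); print(n,c)
E
```

```text
pics
{'t': 0.0, 'joints': array([ 1.01640480e+00,  4.91502242e-01,  1.55944272e+00, -1.57427431e-05,
        1.09171293e+00, -1.05606184e-01]), 'qvel': array([ 0.00064205,  0.00110338, -0.00051068,  0.00073403, -0.0003113 ,
        0.00096191]), 'tau': array([-3.89075558e-04, -6.12653446e+01, -2.58172649e+01,  6.91817561e-02,
        4.83672868e-02, -1.88131025e-04]), 'eef_pos': array([271.0261185 , 562.90578768, 214.0996822 ]), 'tcp_rot': array([-3.14149425e+00,  1.06076894e-03,  1.12201830e+00]), 'ft_force': array([0.56209723, 0.29623239, 0.70124064]), 'moment': array([-0.0013881 , -0.01157937, -0.01428903]), 'opening': 0.997585343249652}
scene {'fx': 405.35930385163476, 'fy': 405.35930385163476, 'cx': 321.1285893045504, 'cy': 200.8102802306045, 'cam_to_world': array([[ 7.32981120e-01,  4.13339275e-01, -5.40267824e-01,
         1.07369919e+03],
       [ 6.80060788e-01, -4.26576860e-01,  5.96279722e-01,
        -6.34718810e+02],
       [ 1.60000756e-02, -8.04476741e-01, -5.93768618e-01,
         6.82309143e+02],
       [ 0.00000000e+00,  0.00000000e+00,  0.00000000e+00,
         1.0
[... 245 characters left out ...]
,  2.84676154e-02, -1.99041251e-02,
        -4.16952192e+01],
       [ 1.82861172e-02, -5.60097715e-02, -9.98262753e-01,
         1.43011868e+03],
       [ 0.00000000e+00,  0.00000000e+00,  0.00000000e+00,
         1.00000000e+00]])}
wrist {'fx': 323.5626734462897, 'fy': 323.5626734462897, 'cx': 319.72933719113394, 'cy': 200.79571312980437, 'cam_to_world': array([[ 4.32800931e-01,  8.64122588e-01,  2.56856976e-01,
         1.98892268e+02],
       [ 9.01489451e-01, -4.14750441e-01, -1.23688483e-01,
         5.97580432e+02],
       [-3.50467827e-04,  2.85086345e-01, -9.58501775e-01,
         3.84688061e+02],
       [ 0.00000000e+00,  0.00000000e+00,  0.00000000e+00,
         1.00000000e+00]])}
```

View pics/top0.png

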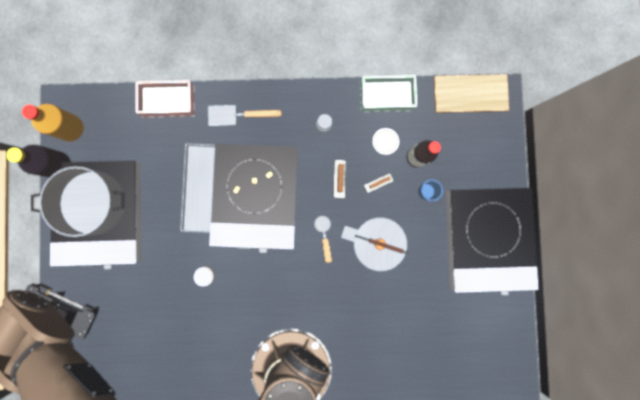

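View pics/scene0.png

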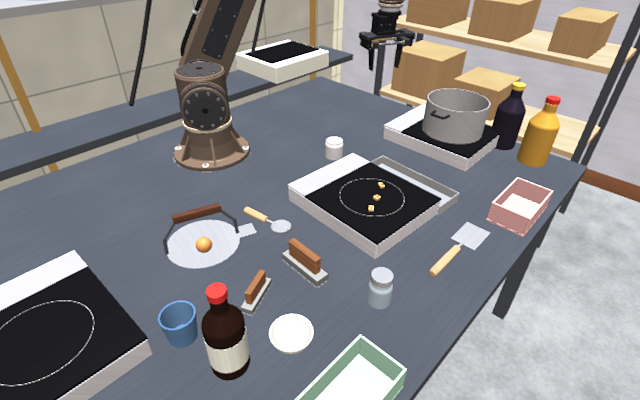

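View pics/wrist0.png

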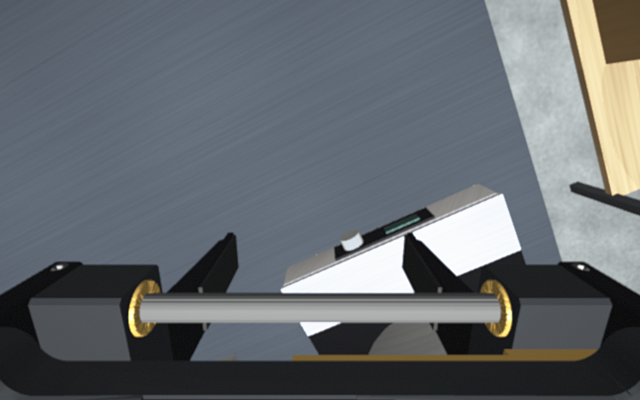

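The top view shows the target cooker with three crumbs (~237,189; 255,181; 269,175) and the tray at (198,187). There are two scraper-like blocks, at (340,179), which is the larger, and (379,183), the smaller. The dish is at (381,244) with its tab at (349,234). Two other cookers at (92,212) and (494,240) have no crumbs and no tray.

```bash
cat > h.py <<'E'
from cell import env
import numpy as np, cv2
def cloud(cam,d,c):
    v,u=np.mgrid[0:400,0:640]
    P=np.stack([(u-c["cx"])/c["fx"]*d,(v-c["cy"])/c["fy"]*d,d,np.ones_like(d)],-1)
    W=P@c["cam_to_world"].T
    W=W[...,:3]; W[d<=0]=np.nan
    return W
def ray(c,px,z):
    M=c["cam_to_world"]; r=M[:3,:3]@np.array([(px[0]-c["cx"])/c["fx"],(px[1]-c["cy"])/c["fy"],1]); o=M[:3,3]
    return o+r*(z-o[2])/r[2]
E
python3 - <<'E'
from h import *
np.set_printoptions(precision=1,suppress=True)
for cam in ["top","scene"]:
    p,d=env.read_camera(cam); np.save(f"{cam}_d.npy",d); np.save(f"{cam}_p.npy",p)
    c=env.calibration(cam); W=cloud(cam,d,c)
    hts={"scraper_grip":46,"scraper":0,"dish_bar":120,"dish_tab":31,"ball_center":31,"ring":60,"tray":3,"chip0_c":64,"chip1_c":64,"chip2_c":64,"dish":0,"cooker":0}
    for l,z in hts.items():
        for r in env.spot_point(cam,l)[:3]:
            u,v=np.array(r["location"]); 
            print(cam,l,np.round([u,v],1),round(r["confidence"],2),ray(c,(u,v),z),"depthz",W[int(round(v)),int(round(u))])
big=cv2.resize(np.load("top_p.npy")[130:290,170:450],None,fx=2.8,fy=2.8,interpolation=cv2.INTER_CUBIC)
cv2.imwrite("pics/topcrop.png",big[:,:,::-1])
print(env.state()["t"])
E
```

```text
top scraper_grip [377.3 182.5] 0.74 [ 589.5 -294.3   46. ] depthz [ 590.5 -292.    53.9]
top scraper_grip [339.9 176.5] 0.63 [ 612.  -175.7   46. ] depthz [ 611.3 -173.8   68.9]
top scraper_grip [322.1 126.4] 0.42 [ 774.6 -124.    46. ] depthz [ 767.8 -121.6   83.1]
top scraper [379.8 182.5] 0.72 [ 593. -311.    0.] depthz [ 590.4 -301.9   52.1]
top scraper [342.8 181. ] 0.56 [ 601.4 -189.2    0. ] depthz [ 595.2 -182.5   71. ]
top scraper [239.2 189.3] 0.19 [583.6 151.    0. ] depthz [579.6 142.8  65.8]
top dish_bar [385.3 244.9] 0.95 [ 395.5 -297.6  120. ] depthz [ 396.1 -293.9  134.3]
top dish_tab [342.2 230.9] 0.82 [ 438.8 -178.6   31. ] depthz [ 437.7 -180.6    3.3]
top ball_center [383.6 246.6] 0.61 [ 384.8 -309.3   31. ] depthz [ 384.  -309.    39.3]
top ring [258.4 185.7] 0.85 [588.7  82.7  60. ] depthz [587.3  83.3  66.9]
top ring [383.9 244.4] 0.46 [ 393.5 -305.    60. ] depthz [ 398.8 -292.2  128.5]
top tray [238.1 191.4] 0.74 [576.6 154.3   3. ] depthz [573.7 146.5  62.4]
top tray [203.6 188. ] 0.6 [590.9 266.2   3. ] depthz [590.5 263.9   7.5]
top tray [383.9 245.7] 0.29
[... 1674 characters left out ...]
254.9   60. ] depthz [ 396.8 -295.6  129.4]
scene tray [407.6 187.1] 0.8 [593.7 277.    3. ] depthz [635.4 199.9  61.3]
scene chip0_c [370.7 207.4] 0.58 [619.9  52.7  64. ] depthz [621.4  51.7  66.6]
scene chip1_c [375.  197.4] 0.58 [601.9  95.   64. ] depthz [604.9  90.1  69.3]
scene chip1_c [205.3 251.1] 0.17 [ 455.1 -325.6   64. ] depthz [ 410.2 -303.8   19.9]
scene chip2_c [289.8 342.1] 0.48 [ 753.9 -355.7   64. ] depthz [ 723.3 -328.5    4.7]
scene dish [204.7 250.7] 0.68 [ 388.9 -293.8    0. ] depthz [ 410.2 -303.8   19.9]
scene cooker [363.3 210.9] 0.79 [568.  97.   0.] depthz [612.   31.9  59.9]
scene cooker [265.4 224. ] 0.65 [ 417.5 -126.3    0. ] depthz [ 420.5 -129.9    3.8]
1.45
```

View pics/topcrop.png

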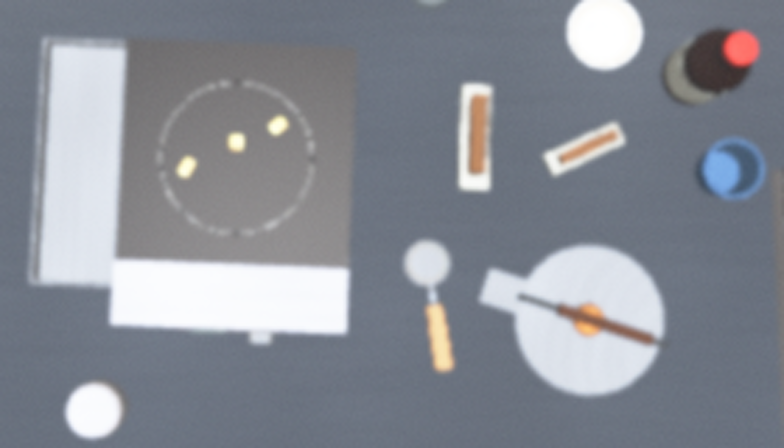

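```bash
python3 - <<'E'
from h import *
np.set_printoptions(precision=1,suppress=True)
for cam in ["top","scene"]:
    d=np.load(f"{cam}_d.npy");p=np.load(f"{cam}_p.npy").astype(int);c=env.calibration(cam);W=cloud(cam,d,c)
    x,y,z=W[...,0],W[...,1],W[...,2]
    print(cam,"counter z", np.nanmedian(z[(abs(x-480)<60)&(abs(y+60)<60)]))
    # reproject to fixed plane where the height known
    def plane(mask,zz):
        v,u=np.nonzero(mask); return np.array([ray(c,(a,b),zz)[:2] for a,b in zip(u,v)],np.float32)
    r,g,b=p[...,0],p[...,1],p[...,2]
    brown=(r>g+35)&(g>b-5)
    m=brown&(abs(x-605)<70)&(abs(y+180)<45)
    q=plane(m,60 if cam=="scene" else 68);rc=cv2.minAreaRect(q);print("scraper ridge",rc,q.mean(0),len(q)," z",np.nanpercentile(z[m],[5,50,95]))
    m=(x>540)&(x<680)&(abs(y+180)<45)&(z>10)&(z<40)
    q=W[m][:,:2].astype(np.float32);print("sole",cv2.minAreaRect(q),len(q))
    m=brown&(abs(x-395)<80)&(abs(y+297)<90)&(z>100)
    q=plane(m,130);print("bar",cv2.minAreaRect(q),q.mean(0),np.nanpercentile(z[m],[5,50,95]))
    l=cv2.fitLine(q,cv2.DIST_L2,0,.01,.01).ravel();print("  dir deg",np.degrees(np.arctan2(l[1],l[0])))
    m=(abs(x-395)<120)&(abs(y+297)<130)&(z>22)&(z<45)
    q=W[m][:,:2].astype(np.float32);print("dish",cv2.minEnclosingCircle(q),len(q), cv2.minAreaRect(q))
    m=(x>400)&(x<760)&(y>-70)&(y<230)&(z>50)&(z<64)
    m=cv2.morphologyEx(m.astype(np.uint8),cv2.MORPH_OPEN,np.ones((3,3)))>0
    q=plane(m,60);rc=cv2.minAreaRect(q);print("cooker",rc,cv2.boxPoints(rc),np.nanmedian(z[m]))
    tan=(r>g+15)&(g>b+25)&(x>500)&(x<720)&(y>-20)&(y<210)&(z>50)
    n,L,s,ce=cv2.connectedComponentsWithStats(tan.astype(np.uint8))
    for i in range(1,n):
        if s[i,4]>5: print("chip",ce[i],s[i,4],ray(c,ce[i],66))
E
```

```text
top counter z 3.001519101170288
scraper ridge ((608.2434692382812, -174.8544158935547), (13.576316833496094, 82.32341766357422), 85.66708374023438) [ 606.3 -174.7] 117  z [63.5 69.1 73.1]
sole ((608.5795288085938, -190.84494018554688), (62.159305572509766, 117.63131713867188), 86.6579818725586) 219
bar ((395.59954833984375, -298.1656188964844), (87.3556137084961, 13.135184288024902), 69.90232849121094) [ 399.4 -286.1] [126.4 131.  135.1]
  dir deg 68.885315
dish ((403.29962158203125, -280.9653625488281), 105.85738372802734) 1142 ((392.05364990234375, -285.5152587890625), (166.3539581298828, 196.75729370117188), 13.566776275634766)
cooker ((560.0120849609375, 97.56956481933594), (259.7957763671875, 320.313720703125), 85.92266082763672) [[391.  -20.6]
 [710.5 -43.4]
 [729.  215.8]
 [409.5 238.5]] 60.577233378659
scene counter z 2.601959367395011
scraper ridge ((614.8140869140625, -181.8790283203125), (42.41954040527344, 115.2774658203125), 86.61409759521484) [ 617.1 -182. ] 588  z [30.8 58.2 69.5]
sole ((608.6249389648438, -173.7194366455078), (35.306671142578125, 121.35093688964844), 87.05535125732422) 561
bar ((397.3055419921875, -297.960693359375), (102.78572845458984, 15.047316551208496), 69.25981140136719) [ 396.5 -299.2] [126.9 129.6 131.9]
  dir deg 69.39774
dish ((402.8238525390625, -277.5387268066406), 106.13005828857422) 1512 ((390.6673278808594, -281.0121154785156), (166.9698028564453, 197.46270751953125), 11.6209716796875)
cooker ((560.709228515625, 97.36346435546875), (271.0787658691406, 329.208740234375), 85.90909576416016) [[386.9 -26.1]
 [715.2 -49.6]
 [734.6 220.8]
 [406.2 244.3]] 60.55566763936912
chip [381.  184.7] 26 [579.7 151.3  66. ]
chip [376.2 197. ] 32 [604.7  96.3  66. ]
chip [370.3 208. ] 32 [622.2  47.8  66. ]
```

Scraper candidates are the larger block at top (340,179) and the smaller look-alike at (379,183). The larger one is about 121×35 mm, which matches the description. Next I'll move over it and check with the wrist camera.

```bash
cat >> h.py <<'E'
def rel(x,y,z,yawdeg,cur=None):
    s=env.state(); p=s["eef_pos"] if cur is None else np.array(cur[:3]); w=s["tcp_rot"][2] if cur is None else np.radians(cur[3])
    d=np.array([x,y,z])-p; c,q=np.cos(w),np.sin(w)
    r=-( (yawdeg-np.degrees(w)+180)%360-180)
    o=np.array([d[0]*c+d[1]*q, d[0]*q-d[1]*c, -d[2], r]); return np.round(o,1)
def rows(d,N,g,extra=0):
    t=np.arange(1,N+1)/N; s=t*t*(3-2*t)
    for a in list(s)+[1]*extra: print(",".join(f"{v:g}" for v in [g,*np.round(a*d[:3],1),0,0,round(a*d[3],1)]),end=", ")
    print()
E
python3 - <<'E'
from h import *
d=rel(550,-176,260,87);print(d);rows(d,20,1)
E
```

```text
[-545.   571.9  -45.3  -22.7]
1,-4,4.1,-0.3,0,0,-0.2, 1,-15.3,16,-1.3,0,0,-0.6, 1,-33.1,34.7,-2.8,0,0,-1.4, 1,-56.7,59.5,-4.7,0,0,-2.4, 1,-85.2,89.4,-7.1,0,0,-3.5, 1,-117.7,123.5,-9.8,0,0,-4.9, 1,-153.6,161.1,-12.8,0,0,-6.4, 1,-191.8,201.3,-15.9,0,0,-8, 1,-231.8,243.2,-19.3,0,0,-9.7, 1,-272.5,286,-22.6,0,0,-11.4, 1,-313.2,328.7,-26,0,0,-13, 1,-353.2,370.6,-29.4,0,0,-14.7, 1,-391.4,410.8,-32.5,0,0,-16.3, 1,-427.3,448.4,-35.5,0,0,-17.8, 1,-459.8,482.5,-38.2,0,0,-19.2, 1,-488.3,512.4,-40.6,0,0,-20.3, 1,-511.9,537.2,-42.5,0,0,-21.3, 1,-529.7,555.9,-44,0,0,-22.1, 1,-541,567.8,-45,0,0,-22.5, 1,-545,571.9,-45.3,0,0,-22.7,
```

Call:
arm_command --motion '[1,-5,5,-5,0,0,0,1,-17,18,-15,0,0,-1,1,-35,37,-30,0,0,-2,1,-60,63,-45,0,0,-3,1,-90,94,-45,0,0,-4,1,-123,129,-45,0,0,-5,1,-157,165,-45,0,0,-7,1,-191,200,-45,0,0,-8,1,-225,236,-45,0,0,-10,1,-259,272,-45,0,0,-11,1,-293,307,-45,0,0,-13,1,-327,343,-45,0,0,-15,1,-361,379,-45,0,0,-16,1,-395,414,-45,0,0,-18,1,-429,450,-45,0,0,-19,1,-463,486,-45,0,0,-20,1,-495,519,-45,0,0,-21,1,-520,546,-45,0,0,-22,1,-537,564,-45,0,0,-22.7,1,-545,572,-45,0,0,-22.7]'

```text
t: 3.45
eef_pos: [550.1, -178.3, 259.6]
tcp_rot: [3.142, 0.0, 1.516]
ft_force: [0.6, 0.8, -1.3]
opening: 1.002
```

Call:
arm_command --motion '[1,0,0,0,0,0,0,1,0,0,0,0,0,0,1,0,0,0,0,0,0]'

```text
t: 3.75
eef_pos: [549.7, -174.9, 259.9]
tcp_rot: [3.141, -0.0, 1.519]
ft_force: [0.2, 0.1, 0.1]
opening: 0.995
```

```bash
python3 - <<'E'
from h import *
np.set_printoptions(precision=1,suppress=True)
s=env.state();print(s["t"],s["eef_pos"],s["tcp_rot"],s["joints"])
c=env.calibration("wrist");p,d=env.read_camera("wrist");W=cloud("w",d,c)
cv2.imwrite("pics/w1.png",p[:,:,::-1]);np.save("w1p.npy",p);np.save("w1d.npy",d)
x,y,z=W[...,0],W[...,1],W[...,2]
for l,zz in [("scraper_grip",46),("scraper",0)]:
    for r in env.spot_point("wrist",l)[:3]: print(l,r["location"],r["confidence"],ray(c,r["location"],zz))
m=(z>60)&(z<76)&(abs(x-608)<75)&(abs(y+178)<45); print("ridge",cv2.minAreaRect(W[m][:,:2].astype(np.float32)),m.sum(),np.median(z[m]))
m=(z>12)&(z<76)&(abs(x-608)<80)&(abs(y+178)<45); print("sole",cv2.minAreaRect(W[m][:,:2].astype(np.float32)),m.sum())
E
```

```text
3.75 [ 549.7 -174.9  259.9] [ 3.1 -0.   1.5] [-0.4  0.4  1.6  0.   1.1 -1.9]
scraper_grip [223.8, 209.2] 0.94 [ 588.8 -297.    46. ]
scraper_grip [320.3, 215.8] 0.9 [ 603.6 -177.1   46. ]
scraper [231.9, 199.8] 0.79 [ 590. -299.    0.]
scraper [320.5, 208.1] 0.63 [ 608.3 -176.9    0. ]
scraper [212.3, 42.1] 0.46 [ 390.8 -297.3    0. ]
ridge ((607.118896484375, -174.34603881835938), (17.63706398010254, 89.3995361328125), 86.04682159423828) 1039 68.13860253885952
sole ((607.7330322265625, -174.30477905273438), (33.37739181518555, 120.4852066040039), 86.6872787475586) 2284
```

View pics/w1.png

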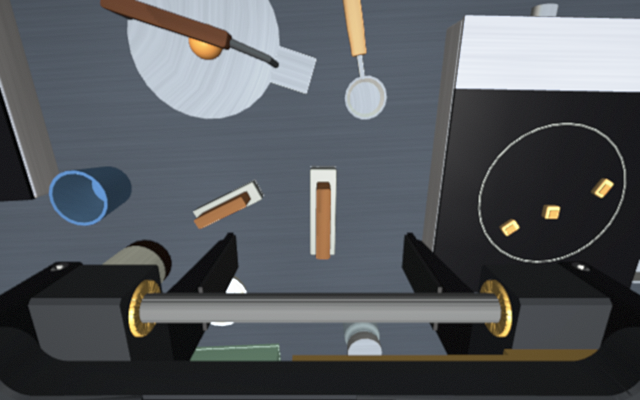

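The wrist view shows the larger block at px (322,212). It measures 33×120 mm with a 17.6×89 mm ridge, so it's the real scraper. The dish, ring and crumbs are also in view, so I'll measure them from this picture.

```bash
python3 - <<'E'
from h import *
np.set_printoptions(precision=1,suppress=True)
c=env.calibration("wrist");p=np.load("w1p.npy").astype(int);d=np.load("w1d.npy");W=cloud("w",d,c);x,y,z=W[...,0],W[...,1],W[...,2]
r,g,b=p[...,0],p[...,1],p[...,2]
pl=lambda m,h: np.array([ray(c,(u,v),h)[:2] for v,u in zip(*np.nonzero(m))])
m=(r>90)&(abs(r-b)<30)&(np.hypot(x-590,y-95)<95)&(np.hypot(x-590,y-95)>74); q=pl(m,60)
from scipy.optimize import least_squares
f=least_squares(lambda t:np.hypot(q[:,0]-t[0],q[:,1]-t[1])-t[2],[590,95,85],loss="soft_l1");print("ring",f.x,len(q),"resid",np.median(abs(f.fun)))
m=((r>g+25)&(g>b+15)&(abs(x-600)<80)&(abs(y-90)<100)&(z>50)).astype(np.uint8)
n,L,s,ce=cv2.connectedComponentsWithStats(m)
for i in range(1,n):
    if s[i,4]>10: print("chip",ce[i],s[i,4],ray(c,ce[i],66)); print(cv2.minAreaRect(W[L==i][:,:2].astype(np.float32)))
m=(r>g+30)&(z>110)&(abs(x-395)<90)&(abs(y+297)<90); q=pl(m,130).astype(np.float32);print("bar",cv2.minAreaRect(q),len(q))
m=(z>24)&(z<42)&(np.hypot(x-396,y+298)<100); q=W[m][:,:2]
# rim: outer points
m=(z>45)&(z<70)&(x<740)&(y>-60)&(y<240)
# right edge of cooker (y min) direction
q=W[m]; xs=np.arange(450,660,10); e=[]
for a in xs:
    k=q[abs(q[:,0]-a)<5]
    if len(k): e.append((a,k[:,1].min()))
e=np.array(e);k=np.polyfit(e[:,0],e[:,1],1);print("edge angle",np.degrees(np.arctan(k[0])),"y at 560",np.polyval(k,560))
print(rel(607.5,-174.5,120,86.4)); print(rel(607.5,-174.5,29,86.4))
E
```

```text
ring [588.7  97.9  84.9] 1085 resid 0.7088517080082397
chip [599.9 186.9] 40 [577.9 148.7  66. ]
((579.206298828125, 150.82676696777344), (16.208633422851562, 21.957069396972656), 75.10800170898438)
chip [605.  189.5] 78 [581.3 155.2  66. ]
((581.9493408203125, 155.99002075195312), (19.992328643798828, 12.30333137512207), 70.92859649658203)
chip [548.5 209.2] 25 [602.4  93.2  66. ]
((601.9549560546875, 91.75833129882812), (9.182149887084961, 17.39020347595215), 51.36199951171875)
chip [553.5 214.2] 77 [608.9 100.2  66. ]
((609.2796630859375, 100.1877670288086), (21.428138732910156, 11.536262512207031), 55.24209213256836)
chip [506.6 225.2] 30 [620.1  46.   66. ]
((620.1071166992188, 45.240352630615234), (8.051834106445312, 19.457780838012695), 61.03133010864258)
chip [510.6 229.5] 64 [626.   51.4  66. ]
((626.5166015625, 51.77546310424805), (17.514728546142578, 10.526411056518555), 47.74546432495117)
bar ((396.07379150390625, -296.8144836425781), (103.71272277832031, 13.462197303771973), 69.72708892822266) 1919
edge angle -3.922680341557541 y at 560 -31.958917085744424
[  3.7  57.5 139.9   0.6]
[  3.7  57.5 230.9   0.6]
```

Call:
arm_command --motion '[1,1,10,10,0,0,0,1,2,25,30,0,0,0.6,1,3,42,60,0,0,0.6,1,3.7,54,95,0,0,0.6,1,3.7,57.5,130,0,0,0.6,1,3.7,57.5,160,0,0,0.6,1,3.7,57.5,185,0,0,0.6,1,3.7,57.5,205,0,0,0.6,1,3.7,57.5,218,0,0,0.6,1,3.7,57.5,226,0,0,0.6,1,3.7,57.5,230,0,0,0.6,1,3.7,57.5,230,0,0,0.6,-1,3.7,57.5,230,0,0,0.6,-1,3.7,57.5,230,0,0,0.6,-1,3.7,57.5,230,0,0,0.6,-1,3.7,57.5,230,0,0,0.6,-1,3.7,57.5,230,0,0,0.6,-1,3.7,57.5,230,0,0,0.6,-1,3.7,57.5,230,0,0,0.6,-1,3.7,57.5,230,0,0,0.6]'

```text
t: 5.9
eef_pos: [607.7, -175.4, 29.6]
tcp_rot: [-3.142, -0.0, 1.508]
ft_force: [0.3, 0.2, 0.8]
opening: 0.383
```

Call:
arm_command --motion '[-1,0,0,0,0,0,0,-1,0,0,0,0,0,0,-1,0,0,0,0,0,0]'

```text
t: 6.2
eef_pos: [607.6, -175.3, 29.5]
tcp_rot: [-3.141, -0.0, 1.508]
ft_force: [0.5, 0.4, -0.3]
opening: 0.183
```

```bash
python3 - <<'E'
from h import *
np.set_printoptions(precision=2,suppress=True)
s=env.state();print(s["t"],s["eef_pos"],s["tcp_rot"],s["opening"]*95,s["ft_force"])
E
```

```text
6.2 [ 607.63 -175.34   29.55] [-3.14 -0.    1.51] 17.34060838722604 [ 0.52  0.38 -0.3 ]
```

```bash
python3 - <<'E'
from h import *
d=rel(607.6,-175.3,130,86.4);print(d)
c=[607.6,-175.3,130,86.4]; 
print(rel(594.8,6.8,130,86,c), rel(594.8,6.8,91,86,c))
E
```

```text
[   0.    -0.  -100.5   -0. ]
[180.9 -24.2  -0.    0.4] [180.9 -24.2  39.    0.4]
```

Call:
arm_command --motion '[-1,0,0,-1,0,0,0,-1,0,0,-5,0,0,0,-1,0,0,-12,0,0,0,-1,0,0,-24,0,0,0,-1,0,0,-40,0,0,0,-1,0,0,-58,0,0,0,-1,0,0,-75,0,0,0,-1,0,0,-90,0,0,0,-1,0,0,-99,0,0,0,-1,0,0,-103,0,0,0,-1,0,0,-103,0,0,0]'

```text
t: 7.3
eef_pos: [607.7, -175.4, 133.1]
tcp_rot: [3.141, 0.0, 1.508]
ft_force: [-0.1, 0.3, -1.9]
opening: 0.185
```

Call:
arm_command --motion '[-1,3,0,0,0,0,0,-1,10,-1,0,0,0,0,-1,22,-3,0,0,0,0,-1,38,-5,0,0,0,0.4,-1,58,-8,0,0,0,0.4,-1,80,-11,0,0,0,0.4,-1,102,-14,0,0,0,0.4,-1,124,-17,0,0,0,0.4,-1,144,-19,0,0,0,0.4,-1,160,-21,0,0,0,0.4,-1,172,-23,0,0,0,0.4,-1,179,-24,5,0,0,0.4,-1,181,-24,12,0,0,0.4,-1,181,-24,20,0,0,0.4,-1,181,-24,20,0,0,0.4,-1,181,-24,20,0,0,0.4]'

```text
t: 8.9
eef_pos: [595.1, 6.2, 112.2]
tcp_rot: [-3.141, -0.0, 1.5]
ft_force: [0.4, 1.1, -1.0]
opening: 0.193
```

```bash
python3 - <<'E'
from h import *
np.set_printoptions(precision=2,suppress=True)
s=env.state();print(s["t"],s["eef_pos"],s["tcp_rot"],s["opening"]*95,s["ft_force"])
for n in ["wrist","scene","top"]:
    p,d=env.read_camera(n); np.save(n+"2p.npy",p);np.save(n+"2d.npy",d);cv2.imwrite(f"pics/{n}2.png",p[:,:,::-1])
p=np.load("scene2p.npy")[120:320,200:500];cv2.imwrite("pics/s2c.png",cv2.resize(p,None,fx=2.6,fy=2.6)[:,:,::-1])
E
```

```text
8.9 [595.09   6.19 112.19] [-3.14 -0.    1.5 ] 18.321829487544 [ 0.44  1.11 -1.03]
```

View pics/s2c.png

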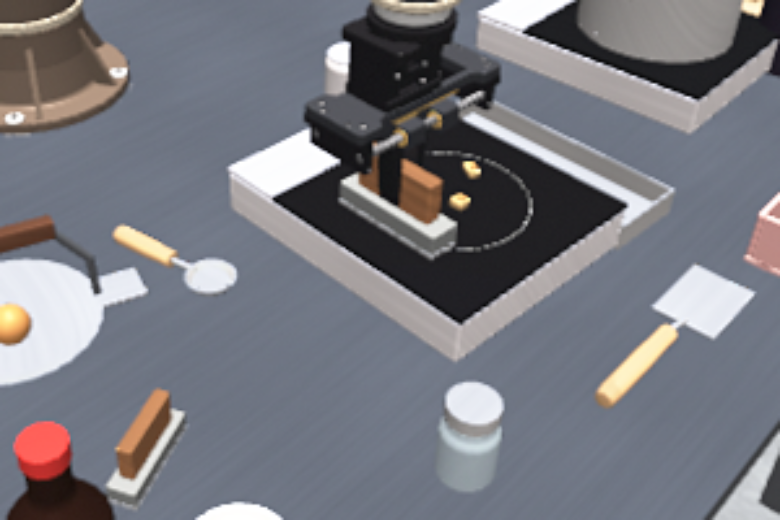

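View pics/wrist2.png

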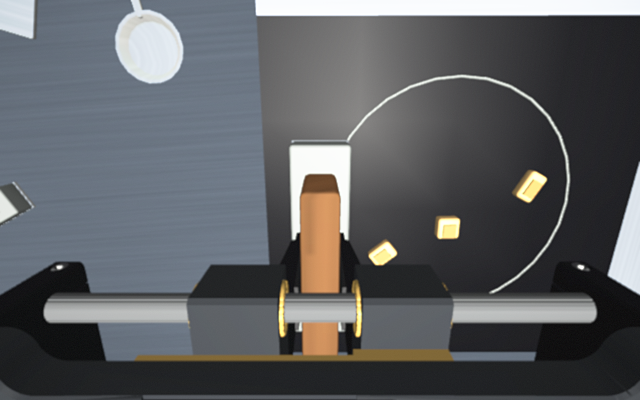

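Scraper held level with its sole behind all three crumbs (wrist px 382,252; 448,228; 531,187), which lie within its 120 mm width. Now I'll lower it and wipe.

Call:
arm_command --motion '[-1,0,0,4,0,0,0,-1,0,0,9,0,0,0,-1,0,0,14,0,0,0,-1,0,0,18,0,0,0,-1,0,0,20,0,0,0,-1,0,0,21,0,0,0,-1,0,0,21,0,0,0,-1,0,0,21,0,0,0]'

```text
t: 9.85
eef_pos: [595.2, 6.8, 91.8]
tcp_rot: [3.141, -0.0, 1.501]
ft_force: [-0.3, 0.4, -0.8]
opening: 0.187
```

Call:
arm_command --motion '[-1,1,0,0.8,0,0,0,-1,3,0,0.8,0,0,0,-1,6,0,0.8,0,0,0,-1,10,0,0.8,0,0,0,-1,15,0,0.8,0,0,0,-1,21,0,0.8,0,0,0,-1,28,0,0.8,0,0,0,-1,35,0,0.8,0,0,0,-1,42,0,0.8,0,0,0,-1,49,0,0.8,0,0,0,-1,56,0,0.8,0,0,0,-1,63,0,0.8,0,0,0,-1,70,0,0.8,0,0,0,-1,77,0,0.8,0,0,0,-1,84,0,0.8,0,0,0,-1,91,0,0.8,0,0,0,-1,98,0,0.8,0,0,0,-1,105,0,0.8,0,0,0,-1,112,0,0.8,0,0,0,-1,118,0,0.8,0,0,0]'

```text
t: 11.85
eef_pos: [603.4, 125.1, 90.8]
tcp_rot: [3.142, -0.0, 1.501]
ft_force: [-0.1, -0.0, -0.8]
opening: 0.186
```

```bash
python3 - <<'E'
from h import *
p,d=env.read_camera("wrist");cv2.imwrite("pics/w3.png",p[:,:,::-1])
p,d=env.read_camera("scene");cv2.imwrite("pics/s3.png",cv2.resize(p[120:260,280:480],None,fx=3.5,fy=3.5)[:,:,::-1])
s=env.state();print(s["eef_pos"],s["ft_force"])
E
```

```text
[603.40953338 125.23844216  90.81803885] [ 0.47374118 -0.95468775 -0.98365159]
```

View pics/w3.png

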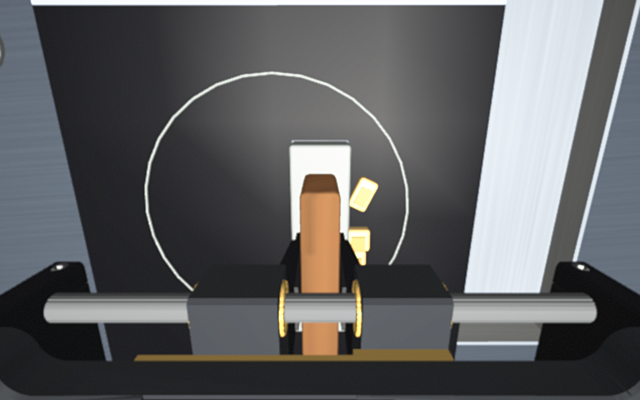

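View pics/s3.png

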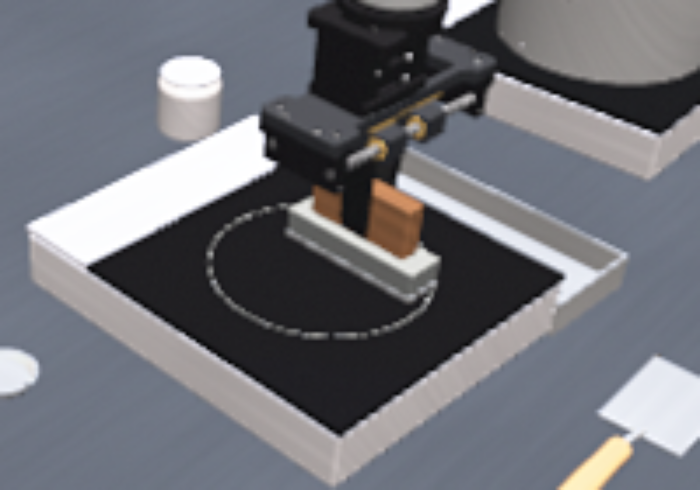

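Call:
arm_command --motion '[-1,6,0,0,0,0,0,-1,12,0,0,0,0,0,-1,18,0,0,0,0,0,-1,24,0,0,0,0,0,-1,30,0,0,0,0,0,-1,36,0,0,0,0,0,-1,42,0,0,0,0,0,-1,48,0,0,0,0,0,-1,54,0,0,0,0,0,-1,60,0,0,0,0,0,-1,66,0,0,0,0,0,-1,72,0,0,0,0,0,-1,77,0,0,0,0,0,-1,82,0,0,0,0,0,-1,87,0,0,0,0,0,-1,92,0,0,0,0,0,-1,97,0,0,0,0,0,-1,102,0,0,0,0,0,-1,106,0,0,0,0,0,-1,108,0,0,0,0,0]'

```text
t: 13.95
eef_pos: [610.9, 232.6, 90.8]
tcp_rot: [3.142, -0.0, 1.501]
ft_force: [-0.1, 0.9, -0.3]
opening: 0.19
```

```bash
python3 - <<'E'
from h import *
p,d=env.read_camera("wrist");cv2.imwrite("pics/w4.png",p[:,:,::-1])
p,d=env.read_camera("scene");cv2.imwrite("pics/s4.png",cv2.resize(p[120:260,280:480],None,fx=3.5,fy=3.5)[:,:,::-1])
s=env.state();print(s["eef_pos"],s["ft_force"])
E
```

```text
[610.94350188 232.4397024   90.80704698] [-0.06146274 -1.09682413 -1.2237702 ]
```

View pics/w4.png

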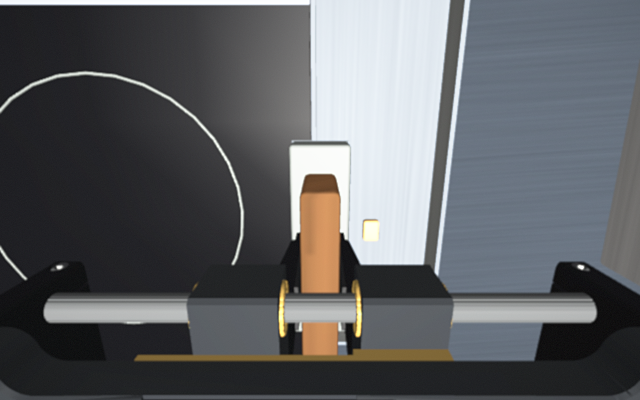

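View pics/s4.png

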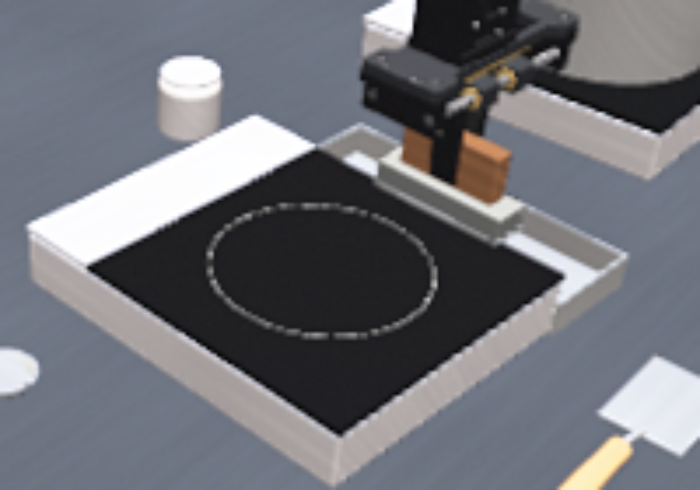

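The glass looks clear and one crumb shows in the tray (px 371,230); the scraper hides the rest. I'll lift, back off and count them.

Call:
arm_command --motion '[-1,0,0,-3,0,0,0,-1,0,0,-10,0,0,0,-1,0,0,-22,0,0,0,-1,0,0,-38,0,0,0,-1,-5,0,-55,0,0,0,-1,-15,0,-70,0,0,0,-1,-30,0,-82,0,0,0,-1,-50,0,-90,0,0,0,-1,-70,0,-90,0,0,0,-1,-86,0,-90,0,0,0,-1,-96,0,-90,0,0,0,-1,-100,0,-90,0,0,0,-1,-100,0,-90,0,0,0,-1,-100,0,-90,0,0,0]'

```text
t: 15.45
eef_pos: [604.0, 132.8, 180.7]
tcp_rot: [-3.141, -0.0, 1.501]
ft_force: [-0.1, 0.1, -1.9]
opening: 0.19
```

```bash
python3 - <<'E'
from h import *
np.set_printoptions(precision=1,suppress=True)
s=env.state();print(s["eef_pos"],s["tcp_rot"],s["ft_force"],s["t"])
c=env.calibration("wrist")
p,d=env.read_camera("wrist");cv2.imwrite("pics/w5.png",p[:,:,::-1]);np.save("w5p.npy",p);np.save("w5d.npy",d);np.save("w5c.npy",c["cam_to_world"])
p,d=env.read_camera("top");cv2.imwrite("pics/t5.png",cv2.resize(p[130:270,170:310],None,fx=4,fy=4)[:,:,::-1])
E
```

```text
[604.  132.8 180.7] [-3.1 -0.   1.5] [-0.1  0.1 -1.9] 15.45
```

View pics/w5.png

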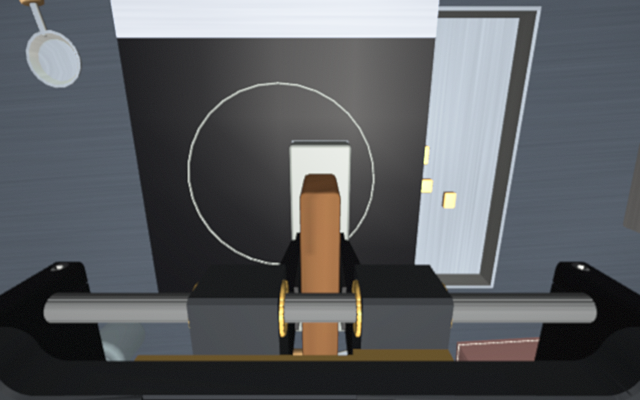

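View pics/t5.png

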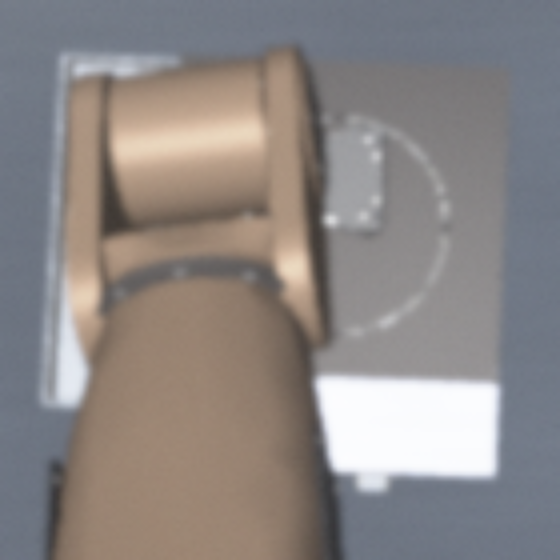

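All three crumbs lie in the tray (px 425,155; 427,186; 449,200). I'll check their heights and refine the ring and cooker from this view.

```bash
python3 - <<'E'
from h import *
from scipy.optimize import least_squares
np.set_printoptions(precision=1,suppress=True)
c=env.calibration("wrist");p=np.load("w5p.npy").astype(int);d=np.load("w5d.npy");W=cloud("w",d,c);x,y,z=W[...,0],W[...,1],W[...,2]
r,g,b=p[...,0],p[...,1],p[...,2]
for u,v in [(426,155),(427,186),(449,200)]: print(W[v,u])
v,u=np.nonzero((r>100)&(abs(r-b)<30)&(np.hypot(x-590,y-96)<95)&(np.hypot(x-590,y-96)>74)&(abs(z-61)<8))
q=np.array([ray(c,(a,e),60)[:2] for a,e in zip(u,v)])
f=least_squares(lambda t:np.hypot(q[:,0]-t[0],q[:,1]-t[1])-t[2],[590,95,85],loss="soft_l1");print("ring",f.x,len(q))
# glass edges at rows
L=[];R=[]
dark=(r<110)&(abs(z-61)<8)
for v in range(60,230,5):
    uu=np.nonzero(dark[v])[0]
    if len(uu): L.append(ray(c,(uu.min()-.5,v),60)[:2]);R.append(ray(c,(uu.max()+.5,v),60)[:2])
for E in (L,R):
    E=np.array(E);k=np.polyfit(E[:,0],E[:,1],1);print(np.degrees(np.arctan(k[0])),np.polyval(k,590))
print("back to", rel(607.5,-174.5,180,86.4))
E
```

```text
[582.3 246.4  11.2]
[615.6 247.7  13.1]
[633.4 272.5  11.9]
ring [588.9  97.5  84.6] 3006
-3.9483654967471655 -32.82900447303069
-3.8932459241604778 227.68847628879018
back to [-306.5   24.9    0.7   -0.4]
```

Call:
arm_command --motion '[-1,-4,0,0,0,0,0,-1,-14,1,0,0,0,0,-1,-30,2,0,0,0,0,-1,-50,4,0,0,0,0,-1,-74,6,0,0,0,0,-1,-100,8,0,0,0,0,-1,-127,10,0,0,0,0,-1,-154,12,0,0,0,0,-1,-181,14,0,0,0,0,-1,-207,17,0,0,0,0,-1,-232,19,0,0,0,0,-1,-255,21,5,0,0,0,-1,-275,23,12,0,0,0,-1,-290,25,22,0,0,0,-1,-300,25,36,0,0,0,-1,-305,25,52,0,0,0,-1,-306,25,70,0,0,0,-1,-306,25,88,0,0,0,-1,-306,25,104,0,0,0,-1,-306,25,118,0,0,0]'

```text
t: 17.55
eef_pos: [606.9, -174.4, 61.1]
tcp_rot: [-3.14, -0.001, 1.501]
ft_force: [-0.5, -1.0, -1.8]
opening: 0.189
```

Call:
arm_command --motion '[-1,0,0,10,0,0,0,-1,0,0,17,0,0,0,-1,0,0,23,0,0,0,-1,0,0,28,0,0,0,-1,0,0,31,0,0,0,-1,0,0,32,0,0,0,-1,0,0,32,0,0,0,-1,0,0,32,0,0,0]'

```text
t: 18.35
eef_pos: [607.6, -174.6, 31.1]
tcp_rot: [3.141, 0.0, 1.501]
ft_force: [0.6, 0.3, -1.8]
opening: 0.19
```

Call:
arm_command --motion '[-1,0,0,0.8,0,0,0,-1,0,0,1.5,0,0,0,-1,0,0,1.5,0,0,0,-1,0,0,1.5,0,0,0]'

```text
t: 18.75
eef_pos: [607.6, -174.6, 29.5]
tcp_rot: [3.141, 0.0, 1.501]
ft_force: [0.4, 0.2, 0.3]
opening: 0.186
```

Call:
arm_command --motion '[1,0,0,0,0,0,0,1,0,0,0,0,0,0,1,0,0,0,0,0,0,1,0,0,0,0,0,0,1,0,0,0,0,0,0,1,0,0,0,0,0,0,1,0,0,-5,0,0,0,1,0,0,-15,0,0,0,1,0,0,-35,0,0,0,1,0,0,-65,0,0,0,1,0,0,-105,0,0,0,1,0,0,-150,0,0,0,1,0,0,-190,0,0,0,1,0,0,-215,0,0,0,1,0,0,-230,0,0,0,1,0,0,-230,0,0,0]'

```text
t: 20.35
eef_pos: [607.9, -174.7, 262.5]
tcp_rot: [3.137, 0.001, 1.501]
ft_force: [0.2, -0.1, 0.4]
opening: 1.0
```

```bash
python3 - <<'E'
from h import *
np.set_printoptions(precision=2,suppress=True)
s=env.state();print(s["eef_pos"],s["tcp_rot"],s["joints"],s["t"])
p,d=env.read_camera("scene");cv2.imwrite("pics/s6.png",p[:,:,::-1])
print(rel(396.2,-297.2,260,-20.5))
print(rel(396.2-60*0.35,-297.2+60*.94,260,-20.5))
E
```

```text
[ 607.93 -174.72  262.49] [3.14 0.   1.5 ] [-0.38  0.46  1.48  0.    1.2  -1.89] 20.35
[-137.1 -202.2    0.6  106.5]
[ -82.3 -227.1    0.6  106.5]
```

View pics/s6.png

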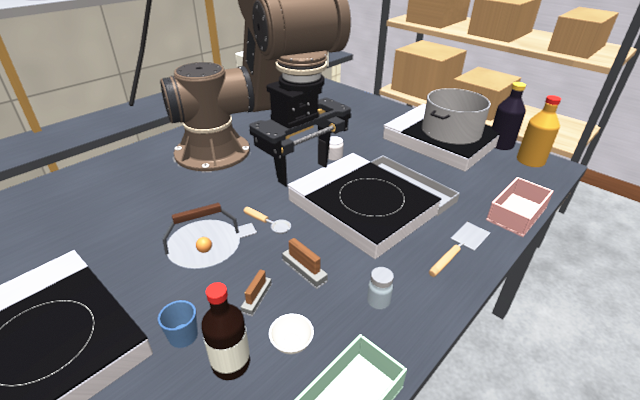

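The scraper stands on the counter at (302,263) and everything else is undisturbed. Next I'll go to the dish for a closer look at the bar.

```bash
python3 - <<'E'
from h import *
print(rel(416.3,-243.8,260,-20.5))
E
```

```text
[ -82.5 -185.9    0.6  106.5]
```

Call:
arm_command --motion '[1,-1,-3,0,0,0,1,1,-4,-9,0,0,0,4,1,-8,-18,0,0,0,9,1,-13,-29,0,0,0,15,1,-18,-42,0,0,0,22,1,-25,-56,0,0,0,29,1,-31,-71,0,0,0,37,1,-38,-86,0,0,0,45,1,-45,-101,0,0,0,53,1,-51,-115,0,0,0,61,1,-57,-129,0,0,0,69,1,-63,-142,0,0,0,77,1,-68,-154,0,0,0,85,1,-73,-164,0,0,0,92,1,-77,-173,0,0,0,98,1,-80,-180,0,0,0,103,1,-82,-184,0,0,0,106,1,-82.5,-186,0,0,0,106.5,1,-82.5,-186,0,0,0,106.5,1,-82.5,-186,0,0,0,106.5]'

```text
t: 22.4
eef_pos: [416.1, -243.7, 259.0]
tcp_rot: [-3.141, 0.001, -0.357]
ft_force: [0.4, -0.3, -0.4]
opening: 0.996
```

```bash
python3 - <<'E'
from h import *
np.set_printoptions(precision=2,suppress=True)
s=env.state();print(s["eef_pos"],s["tcp_rot"],s["joints"],s["t"])
c=env.calibration("wrist");p,d=env.read_camera("wrist");cv2.imwrite("pics/w7.png",p[:,:,::-1])
W=cloud("w",d,c);x,y,z=W[...,0],W[...,1],W[...,2];pi=p.astype(int);r,g,b=pi[...,0],pi[...,1],pi[...,2]
m=(r>g+30)&(z>110)&(z<145)&(abs(x-395)<90)&(abs(y+297)<90)
q=np.array([ray(c,(u,v),130)[:2] for v,u in zip(*np.nonzero(m))],np.float32)
print("bar",cv2.minAreaRect(q),len(q),np.median(z[m]))
m=(z>118)&(z<142)&(abs(x-395)<90)&(abs(y+297)<90);print("cloud bar",cv2.minAreaRect(W[m][:,:2].astype(np.float32)),m.sum())
for l,h in [("dish_bar",120),("dish_tab",31),("ball_center",30),("dish_middle",30)]:
    for k in env.spot_point("wrist",l)[:2]: print(l,k["location"],k["confidence"],ray(c,k["location"],h))
E
```

```text
[ 416.14 -243.73  258.97] [-3.14  0.   -0.36] [-0.67  0.24  1.84  0.    1.07 -0.31] 22.4
bar ((395.00146484375, -295.20343017578125), (103.85372924804688, 13.654938697814941), 69.82730102539062) 1203 130.0652656896246
cloud bar ((394.8913879394531, -295.4373474121094), (104.27168273925781, 13.86873722076416), 69.76692199707031) 1374
dish_bar [314.4, 242.4] 0.89 [ 391.88 -294.97  120.  ]
dish_tab [319.6, 128.0] 0.93 [ 435.22 -193.68   31.  ]
ball_center [318.8, 213.5] 0.57 [ 396.26 -295.47   30.  ]
dish_middle [316.7, 216.9] 0.95 [ 392.05 -298.91   30.  ]
dish_middle [321.7, 216.9] 0.55 [ 398.18 -301.19   30.  ]
```

View pics/w7.png

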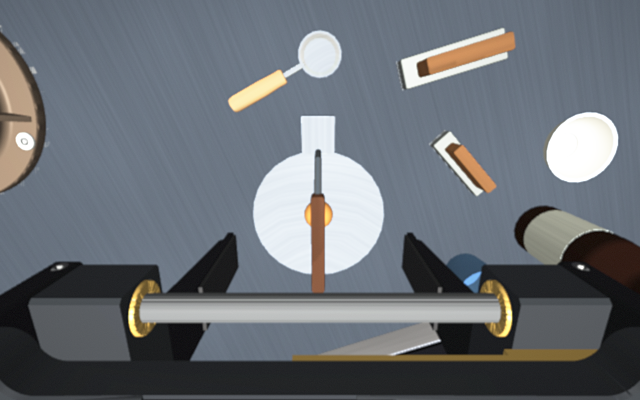

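```bash
python3 - <<'E'
from h import *
print(rel(395.2,-296.2,101,-20.3))
E
```

```text
[ -1.4  56.5 158.2  -0.2]
```

Call:
arm_command --motion '[1,0,4,5,0,0,0,1,0,14,17,0,0,0,1,-1,27,34,0,0,0,1,-1,41,54,0,0,0,1,-1.4,52,76,0,0,0,1,-1.4,56.5,98,0,0,0,1,-1.4,56.5,118,0,0,0,1,-1.4,56.5,134,0,0,0,1,-1.4,56.5,146,0,0,0,1,-1.4,56.5,154,0,0,0,1,-1.4,56.5,158,0,0,0,1,-1.4,56.5,158,0,0,0,1,-1.4,56.5,158,0,0,0]'

```text
t: 23.95
eef_pos: [395.1, -296.5, 101.6]
tcp_rot: [3.141, -0.001, -0.358]
ft_force: [0.0, -1.1, -0.5]
opening: 1.0
```

```bash
python3 - <<'E'
from h import *
np.set_printoptions(precision=2,suppress=True)
s=env.state();print(s["eef_pos"],s["tcp_rot"],s["ft_force"],s["t"])
p,d=env.read_camera("wrist");cv2.imwrite("pics/w8.png",p[:,:,::-1])
p,d=env.read_camera("scene");cv2.imwrite("pics/s8.png",cv2.resize(p[100:300,80:330],None,fx=3,fy=3)[:,:,::-1])
E
```

```text
[ 395.12 -296.48  101.57] [ 3.14 -0.   -0.36] [ 0.04 -1.1  -0.55] 23.95
```

View pics/w8.png

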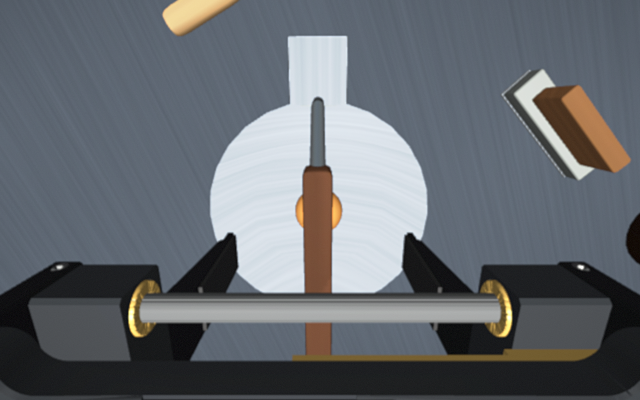

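View pics/s8.png

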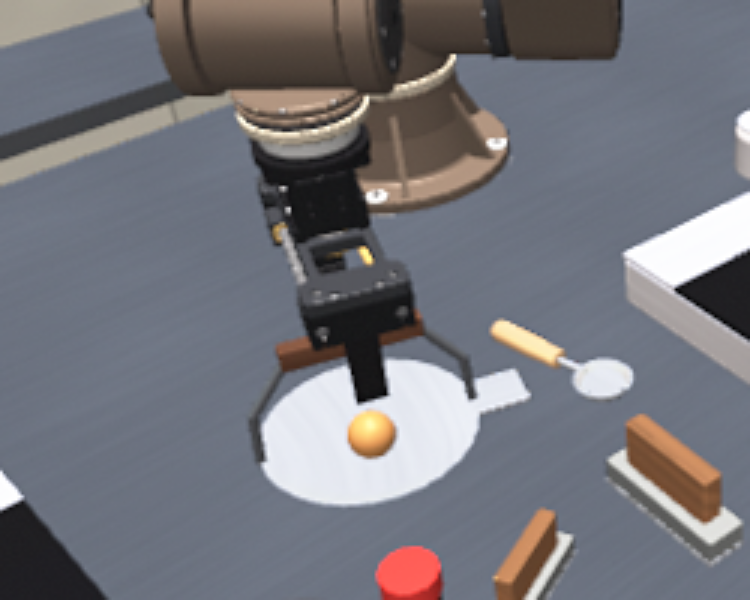

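Call:
arm_command --motion '[0.6,-0.8,0,0,0,0,0,0.2,-0.8,0,0,0,0,0,-0.2,-0.8,0,0,0,0,0,-0.5,-0.8,0,0,0,0,0,-0.6,-0.8,0,0,0,0,0,-0.6,-0.8,0,0,0,0,0,-0.6,-0.8,0,0,0,0,0,-0.6,-0.8,0,0,0,0,0,-0.64,-0.8,0,0,0,0,0,-0.67,-0.8,0,0,0,0,0,-0.7,-0.8,0,0,0,0,0,-0.73,-0.8,0,0,0,0,0,-0.8,-0.8,0,0,0,0,0,-1,-0.8,0,0,0,0,0,-1,-0.8,0,0,0,0,0,-1,-0.8,0,0,0,0,0,-1,-0.8,0,0,0,0,0]'

```text
t: 25.75
eef_pos: [394.2, -295.9, 101.2]
tcp_rot: [-3.141, 0.0, -0.358]
ft_force: [-1.2, 1.0, -0.5]
opening: 0.145
```

```bash
python3 - <<'E'
from h import *
np.set_printoptions(precision=2,suppress=True)
s=env.state();print(s["eef_pos"],s["tcp_rot"],s["ft_force"],s["opening"]*95,s["t"])
p,d=env.read_camera("wrist");cv2.imwrite("pics/w9.png",p[:,:,::-1])
E
```

```text
[ 394.24 -295.91  101.23] [-3.14  0.   -0.36] [-1.17  1.01 -0.49] 13.727607969563353 25.75
```

View pics/w9.png

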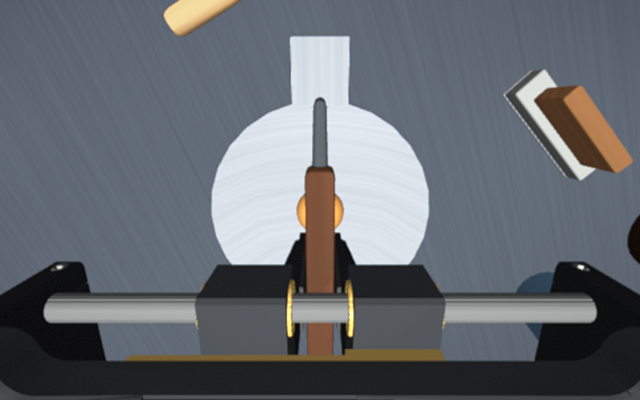

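Bar gripped (13.7 mm) with the ball still centred at px (320,212). I'll lift it slowly.

Call:
arm_command --motion '[-1,0,0,-0.5,0,0,0,-1,0,0,-1,0,0,0,-1,0,0,-2,0,0,0,-1,0,0,-3,0,0,0,-1,0,0,-4.5,0,0,0,-1,0,0,-6.5,0,0,0,-1,0,0,-9,0,0,0,-1,0,0,-12,0,0,0,-1,0,0,-16,0,0,0,-1,0,0,-20,0,0,0,-1,0,0,-25,0,0,0,-1,0,0,-30,0,0,0,-1,0,0,-35,0,0,0,-1,0,0,-39,0,0,0,-1,0,0,-43,0,0,0,-1,0,0,-46,0,0,0,-1,0,0,-48,0,0,0,-1,0,0,-49,0,0,0,-1,0,0,-50,0,0,0,-1,0,0,-50,0,0,0]'

```text
t: 27.8
eef_pos: [394.3, -296.0, 151.3]
tcp_rot: [-3.141, 0.0, -0.358]
ft_force: [-0.2, 0.4, -3.7]
opening: 0.147
```

```bash
cat > chk.py <<'E'
from h import *
import sys
from scipy.optimize import least_squares
np.set_printoptions(precision=2,suppress=True)
s=env.state();print(s["eef_pos"],s["tcp_rot"],s["ft_force"],s["opening"]*95,s["t"])
R=cv2.Rodrigues(np.zeros(3))[0]
c=env.calibration("wrist");p,d=env.read_camera("wrist");cv2.imwrite(f"pics/w{sys.argv[1]}.png",p[:,:,::-1])
W=cloud("w",d,c);P=p.astype(int);r,g,b=P[...,0],P[...,1],P[...,2]
e=s["eef_pos"];zu=e[2]-101.3 # expected underside
L=W-e; w=s["tcp_rot"][2]
X=L[...,0]*np.cos(w)+L[...,1]*np.sin(w);Y=L[...,0]*np.sin(w)-L[...,1]*np.cos(w);h=W[...,2]-zu
v,u=np.mgrid[0:400,0:640]
rim=(h>22)&(h<45)&(np.hypot(X,Y)<90)&(np.hypot(X,Y)>78)&(v<260)
A=np.c_[X[rim],Y[rim],np.ones(rim.sum())];k,_,_,_=np.linalg.lstsq(A,h[rim],rcond=None)
print("rim plane slope deg",np.degrees(k[:2]),"height",k[2],rim.sum())
dm=(h>5)&(h<45)&(np.hypot(X,Y)<140)&(v<262)
cs=[]
for row in range(120,262,3):
    uu=np.nonzero(dm[row])[0]
    if len(uu)>60:
        cs+= [(X[row,uu[1]],Y[row,uu[1]]),(X[row,uu[-2]],Y[row,uu[-2]])]
cs=np.array(cs)
if len(cs)>6:
    f=least_squares(lambda t:np.hypot(cs[:,0]-t[0],cs[:,1]-t[1])-t[2],[0,0,85],loss="soft_l1");print("dish circle in tool xy",f.x,np.median(abs(f.fun)))
ball=(r>g+40)&(h<60)&(h>10)&(np.hypot(X,Y)<60)
if ball.sum():
    q=np.nonzero(ball);print("ball px",q[1].mean(),q[0].mean(),"tool xy of rays at ballh",ball.sum(),np.median(X[ball]),np.median(Y[ball]))
E
python3 chk.py 10
```

```text
[ 394.3  -295.96  151.31] [-3.14  0.   -0.36] [-0.23  0.41 -3.73] 14.007979516562944 27.8
rim plane slope deg [-0.1  -0.48] height 32.2309711107852 4135
dish circle in tool xy [ 0.5   0.34 82.87] 0.2222014732858142
ball px 320.01340482573727 211.06434316353887 tool xy of rays at ballh 373 12.237952754867095 -2.303814512715432
```

View pics/w10.png

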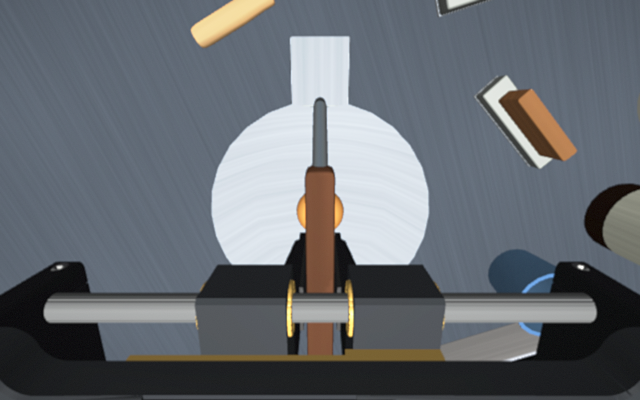

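The dish is level (slopes under 0.5°), centred in the tool to within 0.6 mm, and the ball is unmoved. Next I'll plan a smooth 6 s carry, lifting during the first part.

```bash
python3 - <<'E'
from h import *
D=rel(589,97.3,211.5,-20.5);print(D)
t=np.arange(0,61)/60;s=10*t**3-15*t**4+6*t**5
u=np.minimum(np.arange(0,61)/20,1);sz=u**3*(10-15*u+6*u*u)
for k in range(3):
    for i in range(20*k+1,20*k+21): print(f"-1,{D[0]*(s[i]-s[20*k]):.1f},{D[1]*(s[i]-s[20*k]):.1f},{D[2]*(sz[i]-sz[20*k]):.1f},0,0,0",end=", ")
    print("\n")
E
```

```text
[  44.6 -436.6  -60.3   -0. ]
-1,0.0,-0.0,-0.1,0,0,0, -1,0.0,-0.2,-0.5,0,0,0, -1,0.1,-0.5,-1.6,0,0,0, -1,0.1,-1.2,-3.5,0,0,0, -1,0.2,-2.2,-6.2,0,0,0, -1,0.4,-3.7,-9.8,0,0,0, -1,0.6,-5.8,-14.2,0,0,0, -1,0.9,-8.4,-19.1,0,0,0, -1,1.2,-11.6,-24.5,0,0,0, -1,1.6,-15.5,-30.1,0,0,0, -1,2.0,-20.0,-35.8,0,0,0, -1,2.6,-25.3,-41.2,0,0,0, -1,3.2,-31.2,-46.1,0,0,0, -1,3.9,-37.9,-50.5,0,0,0, -1,4.6,-45.2,-54.1,0,0,0, -1,5.4,-53.2,-56.8,0,0,0, -1,6.3,-61.9,-58.7,0,0,0, -1,7.3,-71.2,-59.8,0,0,0, -1,8.3,-81.1,-60.2,0,0,0, -1,9.4,-91.6,-60.3,0,0,0, 

-1,1.1,-11.0,-0.0,0,0,0, -1,2.3,-22.6,-0.0,0,0,0, -1,3.5,-34.6,-0.0,0,0,0, -1,4.8,-47.0,-0.0,0,0,0, -1,6.1,-59.7,-0.0,0,0,0, -1,7.4,-72.7,-0.0,0,0,0, -1,8.8,-86.0,-0.0,0,0,0, -1,10.2,-99.5,-0.0,0,0,0, -1,11.5,-113.0,-0.0,0,0,0, -1,12.9,-126.7,-0.0,0,0,0, -1,14.3,-140.3,-0.0,0,0,0, -1,15.7,-153.9,-0.0,0,0,0, -1,17.1,-167.3,-0.0,0,0,0, -1,18.4,-180.6,-0.0,0,0,0, -1,19.8,-193.6,-0.0,0,0,0, -1,21.1,-206.4,-0.0,0,0,0, -1,22.3,-218.8,-0.0,0,0,0, -1,23.6,-230.8,-0.0,0,0,0, -1,24.8,-242.3,-0.0,0,0,0, -1,25.9,-253.3,-0.0,0,0,0, 

-1,1.1,-10.5,-0.0,0,0,0, -1,2.1,-20.4,-0.0,0,0,0, -1,3.0,-29.7,-0.0,0,0,0, -1,3.9,-38.4,-0.0,0,0,0, -1,4.7,-46.4,-0.0,0,0,0, -1,5.5,-53.8,-0.0,0,0,0, -1,6.2,-60.4,-0.0,0,0,0, -1,6.8,-66.3,-0.0,0,0,0, -1,7.3,-71.6,-0.0,0,0,0, -1,7.8,-76.1,-0.0,0,0,0, -1,8.2,-80.0,-0.0,0,0,0, -1,8.5,-83.2,-0.0,0,0,0, -1,8.8,-85.9,-0.0,0,0,0, -1,9.0,-87.9,-0.0,0,0,0, -1,9.1,-89.4,-0.0,0,0,0, -1,9.2,-90.5,-0.0,0,0,0, -1,9.3,-91.1,-0.0,0,0,0, -1,9.3,-91.5,-0.0,0,0,0, -1,9.4,-91.6,-0.0,0,0,0, -1,9.4,-91.6,-0.0,0,0,0,
```

Call:
arm_command --motion '[-1,0,0,-0.1,0,0,0,-1,0,-0.2,-0.5,0,0,0,-1,0.1,-0.5,-1.6,0,0,0,-1,0.1,-1.2,-3.5,0,0,0,-1,0.2,-2.2,-6.2,0,0,0,-1,0.4,-3.7,-9.8,0,0,0,-1,0.6,-5.8,-14.2,0,0,0,-1,0.9,-8.4,-19.1,0,0,0,-1,1.2,-11.6,-24.5,0,0,0,-1,1.6,-15.5,-30.1,0,0,0,-1,2,-20,-35.8,0,0,0,-1,2.6,-25.3,-41.2,0,0,0,-1,3.2,-31.2,-46.1,0,0,0,-1,3.9,-37.9,-50.5,0,0,0,-1,4.6,-45.2,-54.1,0,0,0,-1,5.4,-53.2,-56.8,0,0,0,-1,6.3,-61.9,-58.7,0,0,0,-1,7.3,-71.2,-59.8,0,0,0,-1,8.3,-81.1,-60.2,0,0,0,-1,9.4,-91.6,-60.3,0,0,0]'

```text
t: 29.85
eef_pos: [435.5, -212.7, 211.6]
tcp_rot: [-3.141, 0.0, -0.358]
ft_force: [-0.3, 0.2, -4.0]
opening: 0.144
```

Call:
arm_command --motion '[-1,1.1,-11,0,0,0,0,-1,2.3,-22.6,0,0,0,0,-1,3.5,-34.6,0,0,0,0,-1,4.8,-47,0,0,0,0,-1,6.1,-59.7,0,0,0,0,-1,7.4,-72.7,0,0,0,0,-1,8.8,-86,0,0,0,0,-1,10.2,-99.5,0,0,0,0,-1,11.5,-113,0,0,0,0,-1,12.9,-126.7,0,0,0,0,-1,14.3,-140.3,0,0,0,0,-1,15.7,-153.9,0,0,0,0,-1,17.1,-167.3,0,0,0,0,-1,18.4,-180.6,0,0,0,0,-1,19.8,-193.6,0,0,0,0,-1,21.1,-206.4,0,0,0,0,-1,22.3,-218.8,0,0,0,0,-1,23.6,-230.8,0,0,0,0,-1,24.8,-242.3,0,0,0,0,-1,25.9,-253.3,0,0,0,0]'

```text
t: 31.85
eef_pos: [548.6, 15.5, 211.6]
tcp_rot: [-3.142, -0.0, -0.358]
ft_force: [-0.2, 0.6, -4.5]
opening: 0.145
```

Call:
arm_command --motion '[-1,1.1,-10.5,0,0,0,0,-1,2.1,-20.4,0,0,0,0,-1,3,-29.7,0,0,0,0,-1,3.9,-38.4,0,0,0,0,-1,4.7,-46.4,0,0,0,0,-1,5.5,-53.8,0,0,0,0,-1,6.2,-60.4,0,0,0,0,-1,6.8,-66.3,0,0,0,0,-1,7.3,-71.6,0,0,0,0,-1,7.8,-76.1,0,0,0,0,-1,8.2,-80,0,0,0,0,-1,8.5,-83.2,0,0,0,0,-1,8.8,-85.9,0,0,0,0,-1,9,-87.9,0,0,0,0,-1,9.1,-89.4,0,0,0,0,-1,9.2,-90.5,0,0,0,0,-1,9.3,-91.1,0,0,0,0,-1,9.3,-91.5,0,0,0,0,-1,9.4,-91.6,0,0,0,0,-1,9.4,-91.6,0,0,0,0]'

```text
t: 33.85
eef_pos: [589.1, 97.1, 211.7]
tcp_rot: [-3.142, -0.0, -0.358]
ft_force: [-0.9, -0.3, -3.1]
opening: 0.147
```

```bash
python3 chk.py 11; python3 - <<'E'
from h import *
p,d=env.read_camera("scene");cv2.imwrite("pics/s11.png",cv2.resize(p[60:300,220:520],None,fx=2.5,fy=2.5)[:,:,::-1])
print(rel(589,97.3,211.4,-93.9),env.state()["joints"])
E
```

```text
[589.1   97.13 211.66] [-3.14 -0.   -0.36] [-0.93 -0.28 -3.14] 13.984496209373358 33.85
rim plane slope deg [-0.09 -0.43] height 32.208520738163685 4141
dish circle in tool xy [ 0.55  0.37 82.93] 0.19639751121436433
ball px 318.1961852861035 211.1607629427793 tool xy of rays at ballh 367 -11.19604658243406 -2.2760987792278637
[-0.2 -0.1  0.2 73.4] [5.27504523e-02 4.54011930e-01 1.63356877e+00 6.43773632e-05
 1.05395365e+00 4.10818328e-01]
```

View pics/w11.png

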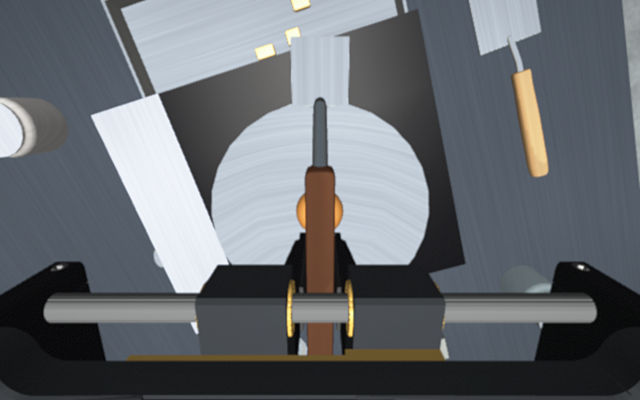

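View pics/s11.png

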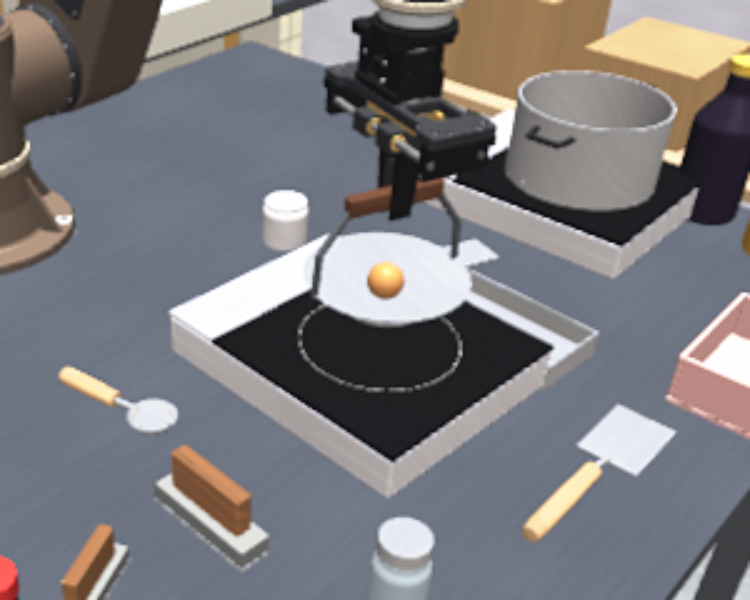

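Call:
arm_command --motion '[-1,0,0,0,0,0,0.1,-1,0,0,0,0,0,0.3,-1,0,0,0,0,0,0.6,-1,0,0,0,0,0,1.1,-1,0,0,0,0,0,1.7,-1,0,0,0,0,0,2.5,-1,0,0,0,0,0,3.5,-1,0,0,0,0,0,4.7,-1,0,0,0,0,0,6.1,-1,0,0,0,0,0,7.7,-1,0,0,0,0,0,9.5,-1,0,0,0,0,0,11.5,-1,0,0,0,0,0,13.7,-1,0,0,0,0,0,16,-1,0,0,0,0,0,18.4,-1,0,0,0,0,0,20.9,-1,0,0,0,0,0,23.5,-1,0,0,0,0,0,26.1,-1,0,0,0,0,0,28.7,-1,0,0,0,0,0,31.3]'

```text
t: 35.95
eef_pos: [589.1, 97.2, 211.6]
tcp_rot: [-3.142, 0.0, -0.908]
ft_force: [-1.3, 0.4, -2.5]
opening: 0.142
```

Call:
arm_command --motion '[-1,0,0,0,0,0,2.6,-1,0,0,0,0,0,5.2,-1,0,0,0,0,0,7.8,-1,0,0,0,0,0,10.4,-1,0,0,0,0,0,13,-1,0,0,0,0,0,15.6,-1,0,0,0,0,0,18.1,-1,0,0,0,0,0,20.6,-1,0,0,0,0,0,23,-1,0,0,0,0,0,25.3,-1,0,0,0,0,0,27.5,-1,0,0,0,0,0,29.6,-1,0,0,0,0,0,31.5,-1,0,0,0,0,0,33.3,-1,0,0,0,0,0,35,-1,0,0,0,0,0,36.5,-1,0,0,0,0,0,37.9,-1,0,0,0,0,0,39.1,-1,0,0,0,0,0,40.1,-1,0,0,0,0,0,40.9]'

```text
t: 37.95
eef_pos: [589.1, 97.2, 211.7]
tcp_rot: [-3.141, 0.0, -1.619]
ft_force: [-0.2, 0.1, -3.0]
opening: 0.142
```

Call:
arm_command --motion '[-1,0,0,0,0,0,0.6,-1,0,0,0,0,0,1,-1,0,0,0,0,0,1.2,-1,0,0,0,0,0,1.2,-1,0,0,0,0,0,1.2,-1,0,0,0,0,0,1.2,-1,0,0,0,0,0,1.2,-1,0,0,0,0,0,1.2]'

```text
t: 38.75
eef_pos: [589.1, 97.2, 211.6]
tcp_rot: [3.142, 0.0, -1.639]
ft_force: [0.0, 0.7, -3.2]
opening: 0.14
```

```bash
python3 chk.py 12; python3 - <<'E'
from h import *
np.set_printoptions(precision=2,suppress=True)
for n in ["scene","top"]:
    p,d=env.read_camera(n);c=env.calibration(n)
    for l,h in [("dish_bar",230),("dish_tab",141),("ball_center",142)]:
        for k in env.spot_point(n,l)[:1]: print(n,l,k["location"],k["confidence"],ray(c,k["location"],h))
    if n=="scene":cv2.imwrite("pics/s12.png",cv2.resize(p[60:300,220:520],None,fx=2.5,fy=2.5)[:,:,::-1])
c=env.calibration("wrist")
for l,h in [("dish_bar",230),("dish_tab",141),("ball_center",142),("dish_middle",142)]:
    for k in env.spot_point("wrist",l)[:1]: print("wrist",l,k["location"],k["confidence"],ray(c,k["location"],h))
print(rel(589,97.3,211.4,-93.9),env.state()["joints"])
E
```

```text
[589.1   97.16 211.63] [ 3.14  0.   -1.64] [ 0.03  0.72 -3.17] 13.319300224162646 38.75
rim plane slope deg [-0.08 -0.35] height 32.1868556269205 4257
dish circle in tool xy [ 0.25 -0.26 83.  ] 0.2365987517170538
ball px 318.3485254691689 211.2064343163539 tool xy of rays at ballh 373 -11.445329097105418 -2.8903838146149576
scene dish_bar [376.9, 134.1] 0.66 [573.84 113.97 230.  ]
scene dish_tab [408.1, 189.9] 0.6 [698.54  82.67 141.  ]
scene ball_center [374.8, 171.8] 0.73 [595.38  90.5  142.  ]
top dish_bar [246.8, 179.9] 0.88 [591.63  98.67 230.  ]
top dish_tab [253.3, 147.2] 0.62 [696.99  87.73 141.  ]
wrist dish_bar [319.4, 265.0] 0.93 [590.13  96.76 230.  ]
wrist ball_center [317.1, 202.2] 0.18 [597.88  98.15 142.  ]
[-0.1  0.1  0.2 -0. ] [0.05 0.45 1.63 0.   1.05 1.69]
```

View pics/w12.png

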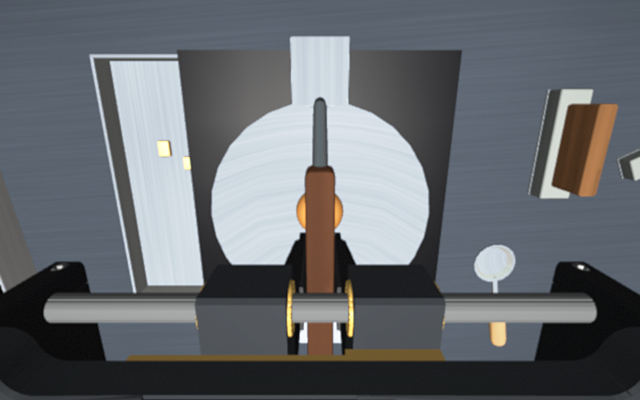

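View pics/s12.png

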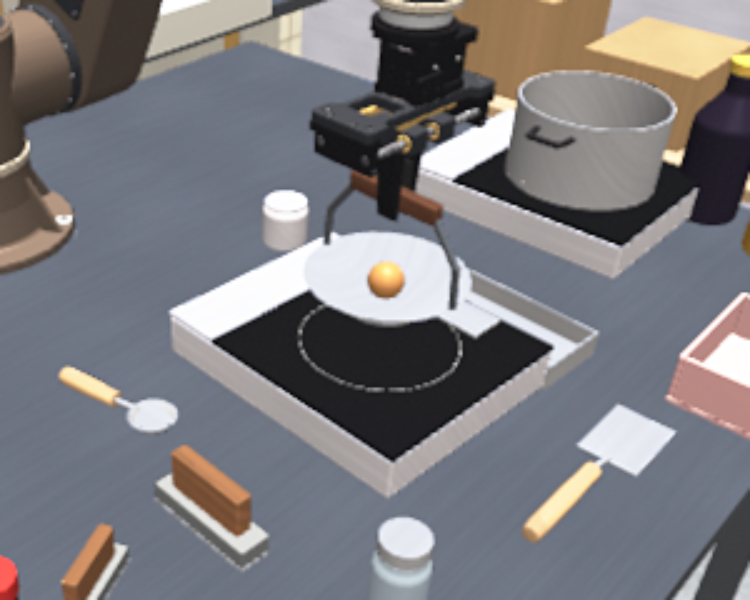

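The tab points to the cooker's back: glass back corners at columns 178 and 462, tab at 320. The ball is centred, and the pose is on target to 0.2 mm. I'm handing the job in.

```bash
python3 - <<'E'
from h import *
print(env.job_done(), env.state()["t"])
E
```

```text
the job is handed in; nothing more can be done
the job is handed in; nothing more can be done
```

The job is done and handed in at about 39 s of the 72 s allowed. The arm is still holding the dish level over the ring; I got no verdict back.

- **Crumbs:** I wiped all three off the glass in one pass with the larger scraper. I then counted three in the tray, at about 11–13 mm in the depth reading. The last wrist picture shows two of them, with the third presumably hidden by the cooker's side.
- **Scraper:** it is standing back on the counter where it started.
- **Dish position:** the tool is at (589.1, 97.2) against a measured ring middle of about (589, 97.4), and the dish underside is about 50 mm above the glass. The first top-view estimate of the ring middle was about 2 mm away from this.
- **Dish turn:** I turned it 73.4° clockwise rather than a full 90°, because the tab started about 20° short of a full quarter turn. In the last picture the tab sits midway between the glass's back corners.
- **Level and ball:** the rim slopes by less than 0.5°, and the ball stayed within about 2 pixels of where it was before the lift.
- **Disagreements:** the scene-camera network put the bar about 20 mm off, and the wrist network's ball reading (confidence 0.18) was about 9 mm off. The top and wrist cameras put the bar within 3 mm of the tool position, so I discounted both outliers.

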